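# Unstack a vial and set the spacer plate aside

### The job

Unpack the vial carrier: first lift the single vial off the spacer plate on top of the carrier and stand it upright in the steel tray, clear of the vial already there. Then lift the bare spacer plate off the carrier and lay it squarely and flat on the pile of spacer plates. Set both down gently and let go, and leave the vial in the tray and the vial standing on the desk as they are.

Things in the scene. Friction and masses are not known exactly. Their poses are not given: they have to be found in the camera images.
- top_vial_center (a point): centre (half-way up) of the loose white medicine vial that stands upright on the spacer plate, the one to move: a cylinder 22 mm in diameter over its lower 38 mm, with a narrower cap, 47 mm tall in all; its foot is 23.5 mm below this point. z is the vial's axis. It stands on the long centre line of the plate, up to 30 mm from the plate's middle. All vials in the scene look alike.
- spacer_center (a point): centre of the loose dark grey plastic spacer plate that lies across the top of the carrier: 130 mm long along x, 50 mm wide along y, 8 mm thick along z, a plain flat plate with a 10 mm hole near each end; about 0.08 kg. It lies loose on the carrier's posts, and can be gripped across its 50 mm width at its middle: beside and below its long edges there is nothing.
- carrier_top (a point): point on the carrier's middle at the level of its post tops, where the plate's underside rests, 60 mm above the desk. The carrier is a fixed white plastic foot 130 x 50 x 10 mm (x, y, z; directly below the plate) with four 11 mm posts at its corners, and three fixed vials of the lower layer in a row along x between the posts (each 22 mm in diameter, tops 60 mm above the desk at most, just under the plate).
- pile_top (a point): middle of the upper face of the pile of spacer plates already set aside: three plates of the same kind and size (130 mm along x, 50 mm along y, 8 mm thick), lying flat on the desk and fixed; this point is 24 mm above the desk. The plate goes on top of it with its long side along the pile's x, either way round.
- tray_floor (a point): middle of the inner floor of the shallow fixed steel tray, 4 mm above the desk. Outside 170 mm along x, 120 mm along y, 18 mm high; walls 4 mm thick, so that the rim stands 14 mm above this floor.
- tray_vial_center (a point): centre of the vial, like the others, that already stands loose in the half of the tray towards the tray's +x; to be left alone.
- desk_vial_center (a point): centre of the vial, like the others, that stands loose on the desk itself, farther from the robot than the carrier, tray and pile; to be left alone.
Mind the look-alikes: they are no part of the job. Leave any turquoise look-alike of the part that bears top_vial_center alone. Of the things that look like the part that bears spacer_center, the smaller one is meant.

How it is judged:
On the way, in this order (a step that is already met when the one before it is completed fails the run):
1. the vial stands in the tray, released, while the spacer plate still lies on the carrier (x of top_vial_center in the frame of tray_floor between -0.081 and 0.081 m and y of top_vial_center in the frame of tray_floor between -0.056 and 0.056 m and z of top_vial_center in the frame of tray_floor below 0.03 m and angle between top_vial_center's own z axis and vertical below 0.15 rad and contact force between top_vial and the fingers below 0.05 N and distance of spacer_center from where it was at the start of the episode below 0.03 m), for 0.2 s.
2. the spacer plate lies on the pile (horizontal distance between spacer_center and pile_top below 0.018 m and z of spacer_center in the frame of pile_top below 0.009 m), for 0.2 s.
At the end, for the whole second after the job is handed in: The vial stands upright (within 8 degrees) on the floor of the tray, at rest; the spacer plate lies flat on top of the pile, centred within 18 mm and its long side within 11 degrees of the pile's, at rest (all of step 2 and x of top_vial_center in the frame of tray_floor between -0.081 and 0.081 m and y of top_vial_center in the frame of tray_floor between -0.056 and 0.056 m and z of top_vial_center in the frame of tray_floor below 0.03 m and angle between top_vial_center's own z axis and vertical below 0.15 rad and z of spacer_center in the frame of pile_top above 0.001 m and angle between spacer_center's own z axis and vertical below 0.06 rad and angle between the x axis of spacer_center and the x axis of pile_top, either way round below 0.2 rad and linear speed of each of top_vial, spacer below 0.02 m/s); the robot touches nothing.
It fails at once if the vial in the tray is shifted more than 20 mm or tipped (distance of tray_vial_center from where it was at the start of the episode above 0.02 m or angle between tray_vial_center's own z axis and vertical above 0.4 rad).
It fails at once if the vial on the desk is shifted more than 20 mm or tipped (distance of desk_vial_center from where it was at the start of the episode above 0.02 m or angle between desk_vial_center's own z axis and vertical above 0.4 rad).
It fails at once if the moved vial tips over (angle between top_vial_center's own z axis and vertical above 0.8 rad).
It fails at once if the vial is dropped or thrown (linear speed of top_vial above 0.6 m/s and contact force between top_vial and the fingers below 0.05 N).
It fails at once if the plate is dropped or thrown (linear speed of spacer above 0.6 m/s and contact force between spacer and the fingers below 0.05 N).
It also fails if it takes over 58 s, if anything falls off the work surface, if the arm or the gripper's body presses on something with over 40 N, if the wrist force passes 120 N, or if a joint passes its speed limit or range.

### The arm

A 6-joint arm with a two-finger parallel gripper is mounted at the origin on a cart in front of the work surface, level with it; the furniture and walls round the work are solid. World frame = base frame: x ahead of the robot, y to its left, z up, the work surface at z = 0. Lengths are in m, angles in rad, forces in N, time in s.
With the tool pointing down it reaches from about 0.425 to 0.95 m from the base axis. Payload 3.5 kg.
Tool frame: the origin (TCP) lies midway between the tips of the shut fingers; the grasp point (between the pads) lies 19 mm behind it; z points along the fingers, y is the line along which they close (so a half turn about z gives the same grasp; the last joint's range is limited). The gripper opens to 85 mm and grips with 20 to 120 N. Pads are 22 mm wide; open, the fingers measure 114 mm over their backs; the gripper's body (76 mm by 85 mm) begins 54 mm behind the grasp point. The pads swing forward as they close: fully open they stand 13 mm farther back than shut.
Start: joints at [-1.352, 0.286, 1.577, -0, 1.279, -0.15], TCP at [0.243, -0.63, 0.231] pointing down, gripper open.
Joint ranges: [-2.77, 2.77], [-0.9, 2.22], [0.21, 2.48], [-1.53, 4.67], [0.24, 2.81], [-2.84, 2.84]. Speed limits (rad/s): [2.79, 2.79, 3.14, 3.14, 3.14, 3.14].

### API

Orientations are given as a unit quaternion [x, y, z, w].
In Python, from plant import ctrl gives the robot as it stands.
- The arm moves only by the tool arm_command, never from a script. Its argument "steps" is one flat list of numbers, 5 for each row, row after row: the opening in per cent of the stroke, from 0 (shut) to 100 (fully open), then the shift along the tool's x, y, z each as a share of 25 mm, from -1 to 1, then the turn about the tool's z as a share of 0.1 rad, from -1 to 1. In form: [grip, tx, ty, tz, spin, grip, tx, ty, tz, spin, ...]. A call has 1 to 8 rows; each row shifts and turns the commanded pose from where the row before left it, along the tool's axes as they then stand; what a row does not reach is not made up. A row lasts 1/12 s, in which the tool goes at most 41.7 mm and 7.16 degrees, less where a joint would pass 70% of its speed; a pose out of reach is approached as far as the arm can. A call with a number of a shift or a turn outside -1 to 1 is refused whole. A call with a gripper value outside its range is refused whole. The fingers move at their own pace and stop on an object; "squeeze" is the grip in N (left out, the last holds). Time passes only in rows, so rows that do not move let the fingers close. It gives the time, the measured TCP pose, the force, the opening and the grip force at its end, in the units of the state.
- ctrl.get_state(): the state, without advancing time (a new reading comes with each control period).
- ctrl.read_camera(name): name is "side" or "top"; returns the picture (384x512x3 uint8, red, green, blue); there is no depth.
- ctrl.camera_model(name): a dict with "intrinsics" (3x3 intrinsics, pixels), "rvec" (rotation vector, rad) and "tvec" (3), from world to camera coordinates, as OpenCV has them. Camera axes: x right, y down, z forward; pixel columns grow to the right and rows downward; lengths in m; the calibration is good to about 2 mm. A picture is of the moment at which its call begins. camera_model takes no time and is no camera call.
- ctrl.sign_off(): hands the job in; it is judged then, once.
The state is a dict: "time": time; "qpos": joint angles; "dq": joint speeds; "joint_efforts": joint torques, N m; "eef_pos": TCP position; "tcp_rot": TCP orientation; "contact_force": force on the tool from outside, world axes, zero at the start; "wrist_torque": the same for the moment, N m; "opening": opening from 0.0 (shut) to 1.0 (fully open); "finger_force": force on a finger pad.
Only numpy, scipy, OpenCV 4.12 (cv2) and the standard library are available. Lean on these libraries where they do the work, as an engineer would, in place of code of your own. Each camera call takes 0.05 s, during which the arm holds its last target. There are 200 camera calls.

## Working session

There is one attempt and no reset: what is moved stays moved. The work goes in short steps, Python scripts to look and compute and a tool call to move; the robot and the scene stay as the last step left them, time stands still between calls to the robot, and variables do not carry over. Pictures are saved under pics/ and viewed, at most 10 in all, crops included, and the job is handed in when it is done.

Besides the shell and the picture viewer there is one more tool, called after "Call:" as name(argument=value, ...), one argument or row to a line, values as JSON. arm_command: Moves the arm, as the interface text tells. Its arguments: {"type":"object","properties":{"steps":{"type":"array","items":{"type":"number"}},"squeeze":{"type":"number"}},"required":["steps"]}

```bash
mkdir -p pics; ls; python3 - <<'E'
from plant import ctrl
import cv2,numpy as np
for n in("side","top"):
    im=ctrl.read_camera(n); cv2.imwrite(f"pics/{n}0.png",im[:,:,::-1])
    m=ctrl.camera_model(n); R=cv2.Rodrigues(np.array(m["rvec"],float))[0]
    print(n,np.round(m["intrinsics"],1).tolist(),"pos",(-R.T@np.array(m["tvec"]).ravel()).round(3),R.round(2).tolist())
s=ctrl.get_state();print(s["tcp_rot"],s["eef_pos"],s["time"],s["opening"])
E
```

```text
pics
side [[404.7, 0.0, 254.0], [0.0, 404.7, 194.5], [0.0, 0.0, 1.0]] pos [0.33  1.056 0.589] [[-0.95, -0.3, 0.01], [-0.16, 0.48, -0.87], [0.26, -0.83, -0.5]]
top [[381.2, 0.0, 252.5], [0.0, 381.2, 186.9], [0.0, 0.0, 1.0]] pos [0.469 0.25  1.04 ] [[-0.02, -1.0, 0.01], [-0.99, 0.02, -0.11], [0.11, -0.01, -0.99]]
[ 9.83049231e-01  1.83338660e-01 -4.81337762e-05 -1.06949547e-03] [ 0.24319982 -0.62903342  0.23006035] 0.1 1.0043949559910632
```

View pics/top0.png

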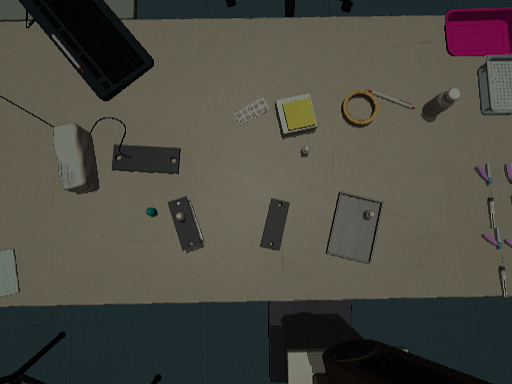

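View pics/side0.png

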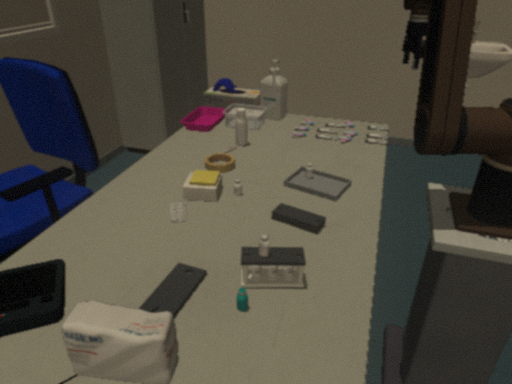

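```bash
cat > h.py <<'E'
import cv2,numpy as np
from plant import ctrl
def ray(n,uv,z):
    m=ctrl.camera_model(n);R=cv2.Rodrigues(np.array(m["rvec"],float))[0];t=np.array(m["tvec"],float).ravel()
    c=-R.T@t;d=R.T@np.linalg.inv(np.array(m["intrinsics"]))@np.array([uv[0],uv[1],1.])
    return c+d*(z-c[2])/d[2]
def proj(n,p):
    m=ctrl.camera_model(n)
    return cv2.projectPoints(np.array([p],float),np.array(m["rvec"],float),np.array(m["tvec"],float),np.array(m["intrinsics"],float),None)[0].ravel()
def rect(n,mask,z):
    """largest contour -> world minAreaRect at height z: centre, size, yaw of long side"""
    c=max(cv2.findContours(mask.astype(np.uint8),cv2.RETR_EXTERNAL,cv2.CHAIN_APPROX_NONE)[0],key=cv2.contourArea)
    w=np.array([ray(n,p[0],z)[:2] for p in c],np.float32)*1000
    (cx,cy),_,_=r=cv2.minAreaRect(w);b=cv2.boxPoints(r);e=[b[1]-b[0],b[2]-b[1]]
    l=max(e,key=np.linalg.norm);yaw=np.degrees(np.arctan2(l[1],l[0]))
    return np.round([cx,cy,*sorted(np.linalg.norm(e,axis=1)),(yaw+90)%180-90],1)
E
python3 - <<'E'
import cv2,numpy as np
a=cv2.imread("pics/top0.png")
c=cv2.resize(a[180:270,140:220],None,fx=6,fy=6,interpolation=cv2.INTER_CUBIC)
b=cv2.resize(a[180:270,320:370+20],None,fx=4,fy=6,interpolation=cv2.INTER_CUBIC)
cv2.imwrite("pics/c1.png",np.hstack([c,b]))
from h import *
t=a.astype(int)
for y,x in((235,190),(224,275),(240,350),(217,180),(215,369),(211,151),(159,146),(250,230)): print((x,y),t[y,x])
for nm,(x,y),z in(("plate/carrier",(190,235),.068),("pile",(275,224),.024),("big",(150,165),.008)):
    for th in(70,):
        g=(t.max(2)<th)&(t.max(2)>20)
        n,l=cv2.connectedComponents(g.astype(np.uint8),connectivity=4)
        print(nm,rect("top",l==l[y,x],z),(l==l[y,x]).sum())
E
```

```text
(190, 235) [45 45 45]
(275, 224) [47 49 48]
(350, 240) [87 91 92]
(180, 217) [110 122 128]
(369, 215) [37 40 42]
(151, 211) [35 38 23]
(146, 159) [41 42 42]
(230, 250) [ 84  99 104]
plate/carrier [485.8 414.2  55.4 137.5  17.5] 1052
pile [481.6 184.7  52.5 131.5 -14.7] 955
big [666.8 532.8  73.5 184.3  85.4] 1661
```

View pics/c1.png

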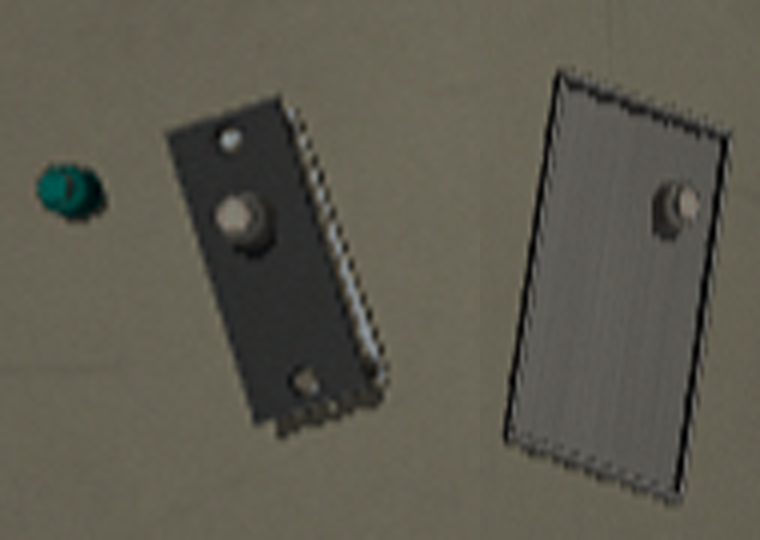

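Top view shows the look-alikes. White vials are at (180,216) on the plate, which is the one I want, at (369,214) in the tray and at (305,152) on the desk; a turquoise one is at (151,211). Plates are at (186,223) on the carrier, the 130x50 one I want, and at (146,159), a bigger decoy of about 180x73; the pile is at (275,224). The crop confirms the choice, with the white vial on the plate near its far end.

```bash
python3 - <<'E'
from h import *
C=lambda x,y:((x+.5)/6-.5+140,(y+.5)/6-.5+180)
T=lambda x,y:((x-480+.5)/4-.5+320,(y+.5)/6-.5+180)
y=lambda v:np.degrees(np.arctan2(v[1],v[0])).round(1)
h1,h2=[ray("top",C(*p),.068) for p in((230,139),(305,381))]
print("plate",(h1+h2)/2,y(h1-h2),np.linalg.norm(h1-h2))
v=ray("top",C(236,214),.115);print("vial",v)
u=(h1-h2)/np.linalg.norm(h1-h2);d=v-(h1+h2)/2;print("along/off",d@u,u[0]*d[1]-u[1]*d[0])
k=[ray("top",T(*p),.018) for p in((560,72),(728,137),(680,500),(507,440))]
ct=sum(k)/4;a=(k[0]+k[1]-k[2]-k[3])/2;print("tray",ct,y(a),np.linalg.norm(a),np.linalg.norm((k[0]+k[3]-k[1]-k[2])/2))
tv=ray("top",T(686,204),.051);print("tray vial",tv)
# side check
for n,p in(("vialtop",[*v[:2],.115]),("pile",[.4816,.1847,.024]),("tray",[*ct[:2],.004])):print(n,proj("side",p))
p=(ray("side",(264,236),.115));print("side vial",p)
E
```

```text
plate [0.48861333 0.41722336 0.068     ] 17.2 0.1073134838869426
vial [0.50609919 0.4217797  0.115     ]
along/off 0.01805092180563418 -0.0008244158596317558
tray [ 0.46944916 -0.02841481  0.018     ] -14.5 0.16639323569755293 0.11659398165393026
tray vial [ 0.50370104 -0.0647597   0.051     ]
vialtop [264.99193188 235.10989625]
pile [299.38436844 214.22567188]
tray [317.84209557 184.12372684]
side vial [0.50712298 0.4252843  0.115     ]
```

Call:
arm_command(
  steps=[100, 1, -0.6, 0, 0.68, 100, 1, -0.6, 0, 0, 100, 1, -0.6, 0, 0, 100, 1, -0.6, 0, 0, 100, 1, -0.6, 0, 0, 100, 1, -0.6, 0, 0, 100, 1, -0.6, 0, 0, 100, 1, -0.6, 0, 0],
  squeeze=30,
)

```text
time: 0.77
eef_pos: [0.3979, -0.453, 0.2307]
tcp_rot: [0.989, 0.15, -0.0, -0.0]
contact_force: [0.3, -0.1, 0.4]
opening: 1.0
finger_force: 0.0
```

Call:
arm_command(
  steps=[100, 1, -0.6, 0, 0, 100, 1, -0.6, 0, 0, 100, 1, -0.6, 0, 0, 100, 1, -0.6, 0, 0, 100, 1, -0.6, 0, 0, 100, 1, -0.6, 0, 0, 100, 1, -0.6, 0, 0, 100, 1, -0.6, 0, 0],
)

```text
time: 1.43
eef_pos: [0.5533, -0.2792, 0.2307]
tcp_rot: [0.989, 0.15, -0.0, -0.0]
contact_force: [0.5, -0.4, -0.1]
opening: 0.999
finger_force: 0.0
```

Call:
arm_command(
  steps=[100, 0.23, -0.98, 0, 0, 100, 0.23, -0.98, 0, 0, 100, 0.23, -0.98, 0, 0, 100, 0.23, -0.98, 0, 0, 100, 0.23, -0.98, 0, 0, 100, 0.23, -0.98, 0, 0, 100, 0.23, -0.98, 0, 0, 100, 0.23, -0.98, 0, 0],
)

```text
time: 2.1
eef_pos: [0.538, -0.0784, 0.2308]
tcp_rot: [0.989, 0.15, -0.0, -0.0]
contact_force: [-0.2, 0.3, 0.1]
opening: 0.998
finger_force: 0.0
```

Call:
arm_command(
  steps=[100, 0.23, -0.98, 0, 0, 100, 0.23, -0.98, 0, 0, 100, 0.23, -0.98, 0, 0, 100, 0.23, -0.98, 0, 0, 100, 0.23, -0.98, 0, 0, 100, 0.23, -0.98, 0, 0, 100, 0.23, -0.98, 0, 0, 100, 0.23, -0.98, 0, 0],
)

```text
time: 2.77
eef_pos: [0.5239, 0.1223, 0.2308]
tcp_rot: [0.989, 0.15, -0.0, -0.0]
contact_force: [-0.5, 0.1, -0.7]
opening: 1.0
finger_force: 0.0
```

Call:
arm_command(
  steps=[100, 0.23, -0.98, 0, 0, 100, 0.23, -0.98, 0, 0, 100, 0.23, -0.98, 0, 0, 100, 0.23, -0.98, 0, 0, 100, 0.23, -0.98, 0, 0, 100, 0.23, -0.98, 0, 0, 100, 0.23, -0.98, 0, 0, 100, 0.23, -0.98, 0, 0],
)

```text
time: 3.43
eef_pos: [0.5098, 0.323, 0.2307]
tcp_rot: [0.989, 0.15, -0.001, 0.0]
contact_force: [1.0, 0.8, 0.6]
opening: 1.002
finger_force: 0.0
```

Call:
arm_command(
  steps=[100, 0.26, -0.96, 0, 0, 100, 0.26, -0.96, 0, 0, 100, 0.26, -0.96, 0, 0, 100, 0.26, -0.96, 0, 0, 100, 0, 0, 0.9, 0, 100, 0, 0, 0.9, 0, 100, 0, 0, 0.9, 0, 100, 0, 0, 0, 0],
)

```text
time: 4.1
eef_pos: [0.5034, 0.4195, 0.157]
tcp_rot: [0.989, 0.15, -0.005, 0.002]
contact_force: [-0.7, -0.3, -1.8]
opening: 0.999
finger_force: 0.0
```

```bash
python3 - <<'E'
from h import *
s=ctrl.get_state();print(s["eef_pos"])
o=[]
for n,p in(("side",(264,250)),("top",(184,220))):
    im=ctrl.read_camera(n)[:,:,::-1]
    x,y=p;o.append(cv2.resize(im[y-50:y+50,x-50:x+50],None,fx=4,fy=4,interpolation=cv2.INTER_CUBIC))
cv2.imwrite("pics/l1.png",np.hstack(o))
E
```

```text
[0.50338175 0.4195423  0.15696359]
```

View pics/l1.png

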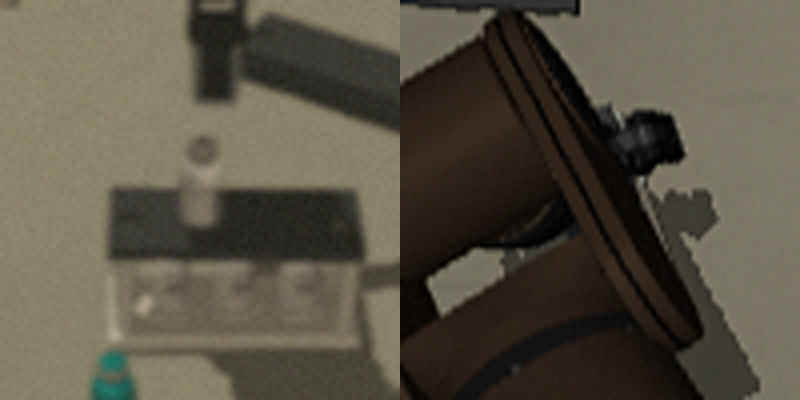

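The side view shows the near finger at about (268,220), over the vial at (265,240). The two are lined up within a few mm, so I'll descend.

Call:
arm_command(
  steps=[100, 0.16, -0.1, 0, 0, 100, 0, 0, 0.8, 0, 100, 0, 0, 0.8, 0, 100, 0, 0, 0.8, 0, 100, 0, 0, 0.6, 0, 100, 0, 0, 0.2, 0, 100, 0, 0, 0, 0, 100, 0, 0, 0, 0],
)

```text
time: 4.87
eef_pos: [0.5106, 0.4253, 0.0851]
tcp_rot: [0.989, 0.15, 0.001, -0.0]
contact_force: [1.0, -0.1, -0.1]
opening: 1.001
finger_force: 0.0
```

```bash
python3 - <<'E'
from h import *
s=ctrl.get_state();print(s["eef_pos"],s["contact_force"])
im=ctrl.read_camera("side")[:,:,::-1]
x,y=(264,250);cv2.imwrite("pics/l2.png",cv2.resize(im[y-50:y+50,x-50:x+50],None,fx=5,fy=5,interpolation=cv2.INTER_CUBIC))
E
```

```text
[0.51060961 0.4253249  0.08505367] [ 1.00518228 -0.08163568 -0.09690338]
```

View pics/l2.png

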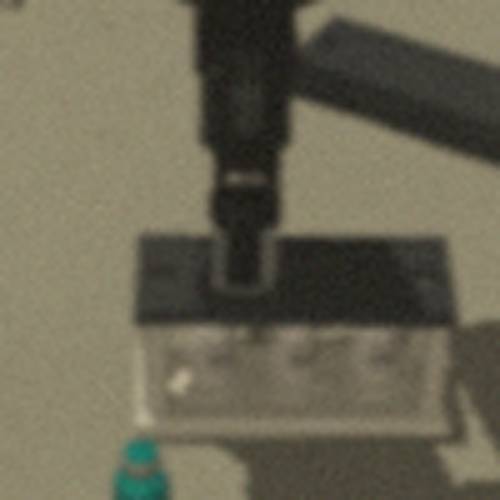

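The near finger, about column 263, now hides the vial, so it is aligned. I'll correct 4 mm in x, go down 9 mm and close.

Call:
arm_command(
  steps=[100, -0.17, 0, 0.36, 0, 100, 0, 0, 0, 0, 60, 0, 0, 0, 0, 40, 0, 0, 0, 0, 30, 0, 0, 0, 0, 15, 0, 0, 0, 0, 10, 0, 0, 0, 0, 10, 0, 0, 0, 0],
)

```text
time: 5.58
eef_pos: [0.506, 0.4238, 0.0752]
tcp_rot: [0.989, 0.15, 0.0, -0.0]
contact_force: [0.5, -0.6, 0.3]
opening: 0.249
finger_force: 29.3
```

Call:
arm_command(
  steps=[10, 0, 0, 0, 0, 10, 0, 0, 0, 0, 10, 0, 0, 0, 0],
)

```text
time: 5.83
eef_pos: [0.506, 0.4237, 0.0752]
tcp_rot: [0.989, 0.15, 0.0, -0.0]
contact_force: [-0.8, 0.2, 1.6]
opening: 0.245
finger_force: 29.4
```

Call:
arm_command(
  steps=[10, 0, 0, -0.2, 0, 10, 0, 0, -0.5, 0, 10, 0, 0, -0.8, 0, 10, 0, 0, -0.8, 0, 10, 0, 0, -0.8, 0, 10, 0, 0, -0.8, 0, 10, 0, 0, -0.4, 0, 10, 0, 0, 0, 0],
)

```text
time: 6.5
eef_pos: [0.5074, 0.4247, 0.1869]
tcp_rot: [0.989, 0.15, 0.003, -0.001]
contact_force: [0.5, 0.7, -0.2]
opening: 0.245
finger_force: 29.4
```

```bash
python3 - <<'E'
from h import *
s=ctrl.get_state();print(s["eef_pos"],s["opening"],s["finger_force"])
im=ctrl.read_camera("side")[:,:,::-1]
x,y=(264,220);cv2.imwrite("pics/l3.png",cv2.resize(im[y-80:y+80,x-60:x+60],None,fx=3,fy=3,interpolation=cv2.INTER_CUBIC))
E
```

```text
[0.50739995 0.42466381 0.18691219] 0.24537608190568694 29.354386031627655
```

View pics/l3.png

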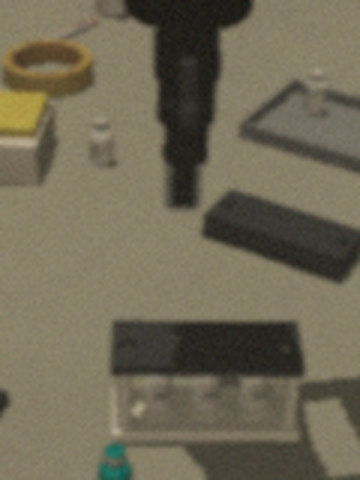

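Side view shows the plate still on the carrier and the vial held behind the near finger at about (265,200). Now carrying it to the tray.

Call:
arm_command(
  steps=[10, -0.22, 0.5, 0, 0, 10, -0.44, 0.99, 0, 0, 10, -0.44, 0.99, 0, 0, 10, -0.44, 0.99, 0, 0, 10, -0.44, 0.99, 0, 0, 10, -0.44, 0.99, 0, 0, 10, -0.44, 0.99, 0, 0, 10, -0.44, 0.99, 0, 0],
)

```text
time: 7.22
eef_pos: [0.4805, 0.2202, 0.1803]
tcp_rot: [0.989, 0.15, -0.002, 0.0]
contact_force: [0.5, 0.1, 0.1]
opening: 0.249
finger_force: 29.4
```

Call:
arm_command(
  steps=[10, -0.44, 0.99, 0, 0, 10, -0.44, 0.99, 0, 0, 10, -0.44, 0.99, 0, 0, 10, -0.44, 0.99, 0, 0, 10, -0.44, 0.99, 0, 0, 10, -0.44, 0.99, 0, 0, 10, -0.44, 0.99, 0, 0, 10, -0.44, 0.8, 0, 0],
)

```text
time: 7.88
eef_pos: [0.4539, 0.0097, 0.1806]
tcp_rot: [0.989, 0.15, -0.001, -0.0]
contact_force: [0.9, -0.4, -0.1]
opening: 0.25
finger_force: 29.4
```

Call:
arm_command(
  steps=[10, 0, 0, 0, 0.9, 10, 0, 0, 0, 0.9, 10, 0, 0, 0, 0.9, 10, 0, 0, 0, 0.9, 10, 0, 0, 0, 0.9, 10, 0, 0, 0, 0.9, 10, 0, 0, 0, 0.1, 10, 0, 0, 0, 0],
)

```text
time: 8.55
eef_pos: [0.4544, 0.0113, 0.181]
tcp_rot: [0.992, -0.123, -0.001, -0.0]
contact_force: [-0.3, -0.9, -0.2]
opening: 0.248
finger_force: 29.5
```

Call:
arm_command(
  steps=[10, 0.15, 0.58, 0, 0, 10, 0, 0, 0.9, 0, 10, 0, 0, 0.9, 0, 10, 0, 0, 0.9, 0, 10, 0, 0, 0.9, 0, 10, 0, 0, 0.9, 0, 10, 0, 0, 0.5, 0, 10, 0, 0, 0, 0],
)

```text
time: 9.22
eef_pos: [0.452, -0.0031, 0.0536]
tcp_rot: [0.992, -0.123, -0.004, -0.0]
contact_force: [0.1, -0.1, -0.1]
opening: 0.249
finger_force: 29.5
```

```bash
python3 - <<'E'
from h import *
s=ctrl.get_state();print(s["eef_pos"],s["opening"],s["finger_force"])
o=[]
for n,p in(("side",(320,170)),("top",(355,220))):
    im=ctrl.read_camera(n)[:,:,::-1]
    x,y=p;o.append(cv2.resize(im[y-50:y+50,x-50:x+50],None,fx=4,fy=4,interpolation=cv2.INTER_CUBIC))
cv2.imwrite("pics/l4.png",np.hstack(o))
E
```

```text
[ 0.45200946 -0.00314075  0.05356892] 0.2489225726495545 29.50677126646042
```

View pics/l4.png

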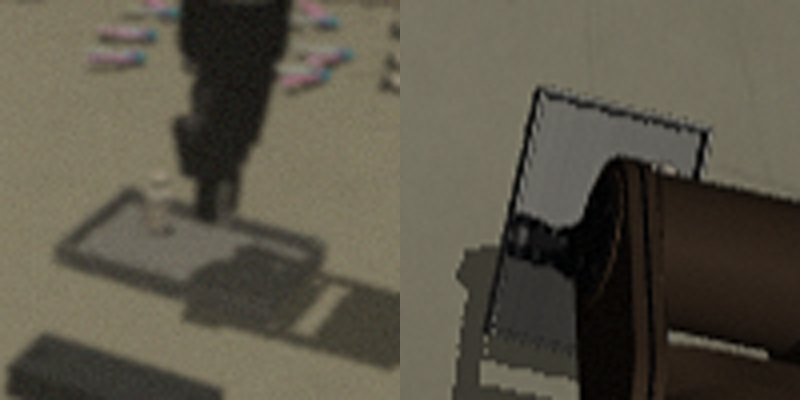

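Side view: the gripper is inside the tray, well clear of the tray vial at about (309,170). I'll shift 15 mm away from the +y wall for finger room, then lower.

Call:
arm_command(
  steps=[10, 0, 0.6, 0, 0, 10, 0, 0, 0.7, 0, 10, 0, 0, 0.4, 0, 10, 0, 0, 0.2, 0, 10, 0, 0, 0, 0, 10, 0, 0, 0, 0],
)

```text
time: 9.82
eef_pos: [0.4517, -0.0182, 0.025]
tcp_rot: [0.992, -0.124, -0.0, -0.0]
contact_force: [0.7, 0.6, 1.1]
opening: 0.249
finger_force: 29.5
```

Call:
arm_command(
  steps=[10, 0, 0, 0.2, 0, 10, 0, 0, 0.14, 0, 10, 0, 0, 0.08, 0, 10, 0, 0, 0.06, 0, 10, 0, 0, 0.02, 0, 10, 0, 0, 0, 0, 10, 0, 0, 0, 0],
)

```text
time: 10.4
eef_pos: [0.4516, -0.0184, 0.0124]
tcp_rot: [0.992, -0.124, 0.0, 0.0]
contact_force: [0.3, -0.4, -0.3]
opening: 0.251
finger_force: 29.5
```

Call:
arm_command(
  steps=[10, 0, 0, 0.03, 0, 10, 0, 0, 0.02, 0, 10, 0, 0, 0, 0, 10, 0, 0, 0, 0],
)

```text
time: 10.73
eef_pos: [0.4516, -0.0184, 0.0111]
tcp_rot: [0.992, -0.124, 0.0, -0.0]
contact_force: [-0.1, -0.0, -0.2]
opening: 0.244
finger_force: 29.6
```

Near the floor. One more millimetre, then open slowly.

Call:
arm_command(
  steps=[10, 0, 0, 0.03, 0, 10, 0, 0, 0, 0, 10, 0, 0, 0, 0],
)

```text
time: 10.98
eef_pos: [0.4517, -0.0184, 0.0111]
tcp_rot: [0.992, -0.124, -0.0, 0.0]
contact_force: [-3.1, 0.3, 6.6]
opening: 0.245
finger_force: 30.2
```

Call:
arm_command(
  steps=[27, 0, 0, 0, 0, 30, 0, 0, 0, 0, 35, 0, 0, 0, 0, 40, 0, 0, 0, 0, 45, 0, 0, 0, 0, 50, 0, 0, 0, 0, 50, 0, 0, 0, 0, 50, 0, 0, 0, 0],
)

```text
time: 11.65
eef_pos: [0.4516, -0.0184, 0.0103]
tcp_rot: [0.992, -0.124, -0.0, -0.0]
contact_force: [0.1, -0.0, -0.2]
opening: 0.501
finger_force: 0.0
```

Call:
arm_command(
  steps=[50, 0, 0, -0.3, 0, 50, 0, 0, -0.6, 0, 50, 0, 0, -0.8, 0, 50, 0, 0, -0.9, 0, 50, 0, 0, -0.9, 0, 50, 0, 0, -0.9, 0, 50, 0, 0, -0.9, 0, 50, 0, 0, -0.5, 0],
)

```text
time: 12.32
eef_pos: [0.4528, -0.0187, 0.1589]
tcp_rot: [0.992, -0.124, 0.002, 0.0]
contact_force: [0.5, -0.7, 1.0]
opening: 0.498
finger_force: 0.0
```

Call:
arm_command(
  steps=[100, 0, 0, 0, -0.9, 100, 0, 0, 0, -0.9, 100, 0, 0, 0, -0.9, 100, 0, 0, 0, -0.9, 100, 0, 0, 0, -0.9, 100, 0, 0, 0, -0.9, 100, 0, 0, 0, -0.1, 100, 0, 0, 0, 0],
)

```text
time: 12.98
eef_pos: [0.4516, -0.0184, 0.1557]
tcp_rot: [0.989, 0.149, 0.0, 0.0]
contact_force: [-0.2, -0.4, 0.9]
opening: 0.994
finger_force: 0.0
```

Call:
arm_command(
  steps=[100, 0.39, -0.96, 0, 0, 100, 0.39, -0.96, 0, 0, 100, 0.39, -0.96, 0, 0, 100, 0.39, -0.96, 0, 0, 100, 0.39, -0.96, 0, 0, 100, 0.39, -0.96, 0, 0, 100, 0.39, -0.96, 0, 0, 100, 0.39, -0.96, 0, 0],
)

```text
time: 13.65
eef_pos: [0.4691, 0.1894, 0.1556]
tcp_rot: [0.989, 0.149, 0.0, -0.0]
contact_force: [0.7, -0.8, -0.1]
opening: 1.001
finger_force: 0.0
```

```bash
python3 - <<'E'
from h import *
s=ctrl.get_state();print(s["eef_pos"],s["tcp_rot"])
o=[]
for n,p in(("side",(320,170)),("top",(355,220))):
    im=ctrl.read_camera(n)[:,:,::-1]
    x,y=p;o.append(cv2.resize(im[y-50:y+50,x-50:x+50],None,fx=4,fy=4,interpolation=cv2.INTER_CUBIC))
cv2.imwrite("pics/l5.png",np.hstack(o))
E
```

```text
[0.46909899 0.18943558 0.15559082] [ 9.88869674e-01  1.48784217e-01  1.55347408e-04 -8.31549512e-06]
```

View pics/l5.png

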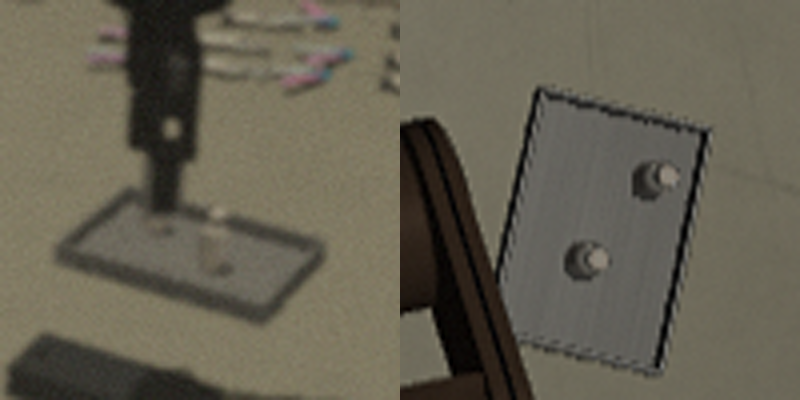

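Top view: the moved vial stands at about (404,235) and the tray vial at (370,214), both upright. Going on to the plate.

Call:
arm_command(
  steps=[100, 0.38, -0.95, 0, 0, 100, 0.38, -0.95, 0, 0, 100, 0.38, -0.95, 0, 0, 100, 0.38, -0.95, 0, 0, 100, 0.38, -0.95, 0, 0, 100, 0.38, -0.95, 0, 0, 100, 0.38, -0.95, 0, 0, 100, 0.38, -0.95, 0, 0],
)

```text
time: 14.42
eef_pos: [0.4857, 0.3925, 0.1553]
tcp_rot: [0.989, 0.149, -0.0, 0.0]
contact_force: [0.4, -0.4, -0.7]
opening: 1.0
finger_force: 0.0
```

Call:
arm_command(
  steps=[100, 0.38, -0.95, 0, 0, 100, 0, 0, 0, 0, 100, 0, 0, 0.8, 0, 100, 0, 0, 0.8, 0, 100, 0, 0, 0, 0, 100, 0, 0, 0, 0],
)

```text
time: 14.92
eef_pos: [0.4868, 0.416, 0.1139]
tcp_rot: [0.989, 0.149, -0.002, 0.001]
contact_force: [0.4, 0.4, 1.3]
opening: 1.004
finger_force: 0.0
```

```bash
python3 - <<'E'
from h import *
s=ctrl.get_state();print(s["eef_pos"],s["tcp_rot"])
o=[]
for n,p in(("side",(270,250)),("top",(186,223))):
    im=ctrl.read_camera(n)[:,:,::-1]
    x,y=p;o.append(cv2.resize(im[y-50:y+50,x-50:x+50],None,fx=4,fy=4,interpolation=cv2.INTER_CUBIC))
cv2.imwrite("pics/l6.png",np.hstack(o))
E
```

```text
[0.48676753 0.41601725 0.11387912] [ 9.88817916e-01  1.49114494e-01 -1.77139842e-03  9.26190774e-04]
```

View pics/l6.png

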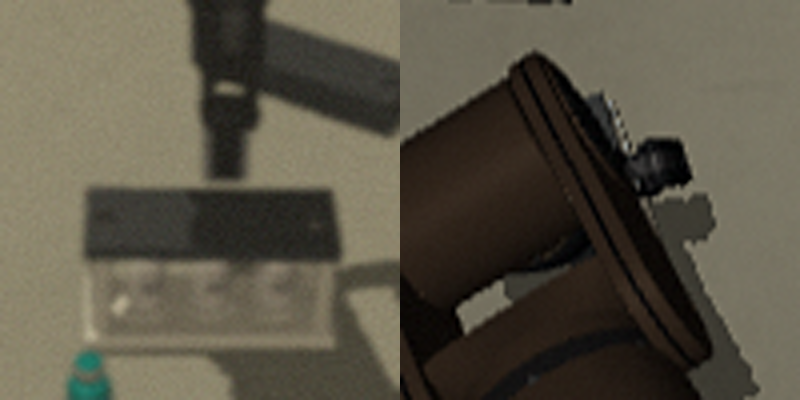

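Side view: the near finger is above the plate's middle, at about (276,235), and the plate's top edge is bare. Descending around it.

Call:
arm_command(
  steps=[100, 0.1, -0.1, 0, 0, 100, 0, 0, 0.7, 0, 100, 0, 0, 0.7, 0, 100, 0, 0, 0.7, 0, 100, 0, 0, 0.5, 0, 100, 0, 0, 0.1, 0, 100, 0, 0, 0, 0, 100, 0, 0, 0, 0],
)

```text
time: 15.68
eef_pos: [0.4899, 0.4212, 0.049]
tcp_rot: [0.989, 0.15, 0.001, -0.0]
contact_force: [-0.6, 0.2, -0.5]
opening: 0.997
finger_force: 0.0
```

Call:
arm_command(
  steps=[100, -0.06, 0.07, 0.2, 0, 90, 0, 0, 0, 0, 80, 0, 0, 0, 0, 70, 0, 0, 0, 0, 62, 0, 0, 0, 0, 55, 0, 0, 0, 0, 45, 0, 0, 0, 0, 40, 0, 0, 0, 0],
  squeeze=45,
)

```text
time: 16.35
eef_pos: [0.4887, 0.4188, 0.0435]
tcp_rot: [0.989, 0.15, 0.001, -0.0]
contact_force: [-0.0, 0.0, 2.3]
opening: 0.569
finger_force: 46.8
```

Call:
arm_command(
  steps=[40, 0, 0, 0, 0, 40, 0, 0, 0, 0, 40, 0, 0, 0, 0, 40, 0, 0, 0, 0],
)

```text
time: 16.68
eef_pos: [0.4887, 0.4189, 0.0434]
tcp_rot: [0.989, 0.15, 0.001, -0.0]
contact_force: [0.4, -0.5, 5.4]
opening: 0.57
finger_force: 47.0
```

Call:
arm_command(
  steps=[40, 0, 0, -0.2, 0, 40, 0, 0, -0.4, 0, 40, 0, 0, -0.6, 0, 40, 0, 0, -0.6, 0, 40, 0, 0, -0.6, 0, 40, 0, 0, -0.6, 0, 40, 0, 0, -0.3, 0, 40, 0, 0, 0, 0],
)

```text
time: 17.35
eef_pos: [0.4899, 0.4197, 0.1294]
tcp_rot: [0.989, 0.15, 0.003, -0.001]
contact_force: [0.1, 0.5, -0.2]
opening: 0.572
finger_force: 46.7
```

```bash
python3 - <<'E'
from h import *
s=ctrl.get_state();print(s["eef_pos"],s["opening"],s["finger_force"])
o=[]
im=ctrl.read_camera("side")[:,:,::-1]
x,y=(275,230);o.append(cv2.resize(im[y-60:y+60,x-60:x+60],None,fx=3,fy=3,interpolation=cv2.INTER_CUBIC))
im=ctrl.read_camera("top")[:,:,::-1]
x,y=(275,223);o.append(cv2.resize(im[y-36:y+36,x-40:x+40],None,fx=5,fy=5,interpolation=cv2.INTER_CUBIC))
cv2.imwrite("pics/l7.png",np.hstack(o))
E
```

```text
[0.48988813 0.41969787 0.12939693] 0.5724250492622172 46.730854511260986
```

View pics/l7.png

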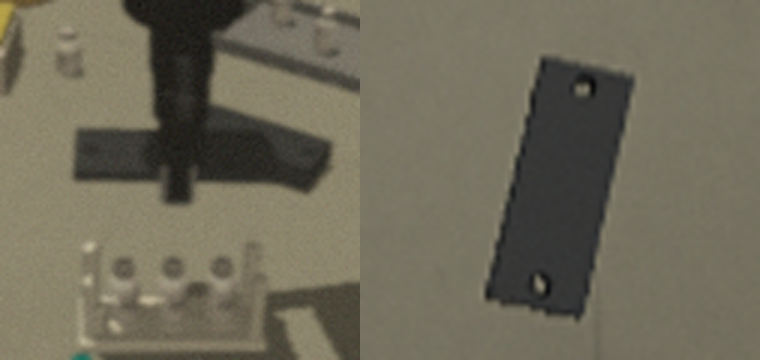

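The plate is held level (side view, near (275,222)) and the carrier is now bare. The pile in the top view is centred at about (275.1,223.7), which matches my fit. Moving over it.

Call:
arm_command(
  steps=[40, -0.15, 0.44, 0, 0, 40, -0.3, 0.88, 0, 0, 40, -0.3, 0.88, 0, 0, 40, -0.3, 0.88, 0, 0, 40, -0.3, 0.88, 0, 0, 40, -0.3, 0.88, 0, 0, 40, -0.3, 0.88, 0, 0, 40, -0.3, 0.88, 0, 0],
)

```text
time: 18.12
eef_pos: [0.4821, 0.2423, 0.1238]
tcp_rot: [0.989, 0.15, -0.001, 0.0]
contact_force: [0.2, -0.7, -1.9]
opening: 0.573
finger_force: 46.7
```

Call:
arm_command(
  steps=[40, -0.3, 0.88, 0, 0, 40, -0.3, 0.88, 0, 0, 40, -0.15, 0.44, 0, 0, 40, 0, 0, 0, 0.5, 40, 0, 0, 0, 0.8, 40, 0, 0, 0, 0.8, 40, 0, 0, 0, 0.8, 40, 0, 0, 0, 0.8],
)

```text
time: 18.78
eef_pos: [0.4811, 0.1859, 0.1244]
tcp_rot: [0.999, -0.037, -0.001, 0.0]
contact_force: [-0.2, 0.6, -1.0]
opening: 0.576
finger_force: 46.8
```

Call:
arm_command(
  steps=[40, 0, 0, 0, 0.8, 40, 0, 0, 0, 0.8, 40, 0, 0, 0, 0.27, 40, 0, 0, 0, 0, 40, 0, 0, 0, 0],
)

```text
time: 19.2
eef_pos: [0.4812, 0.1861, 0.1246]
tcp_rot: [0.992, -0.127, -0.001, 0.0]
contact_force: [-0.8, 0.4, -0.7]
opening: 0.575
finger_force: 46.8
```

```bash
python3 - <<'E'
from h import *
for n,p in(("hole",(279.4,203.8)),("hole",(270.8,243.6))): print(ray("top",p,.024))
E
```

```text
[0.53527853 0.17070064 0.024     ]
[0.43053097 0.19621689 0.024     ]
```

Call:
arm_command(
  steps=[40, 0, 0, 0.4, 0, 40, 0, 0, 0.7, 0, 40, 0, 0, 0.7, 0, 40, 0, 0, 0.7, 0, 40, 0, 0, 0.6, 0, 40, 0, 0, 0.4, 0, 40, 0, 0, 0.2, 0, 40, 0, 0, 0, 0],
)

```text
time: 19.87
eef_pos: [0.4807, 0.186, 0.0312]
tcp_rot: [0.992, -0.128, -0.001, 0.0]
contact_force: [-0.1, 0.4, -1.2]
opening: 0.572
finger_force: 46.8
```

Call:
arm_command(
  steps=[40, 0, 0, 0, 0, 40, 0, 0, 0, 0],
)

```text
time: 20.03
eef_pos: [0.4827, 0.1864, 0.0337]
tcp_rot: [0.992, -0.128, 0.001, -0.0]
contact_force: [-0.2, -0.1, -1.3]
opening: 0.572
finger_force: 46.8
```

Call:
arm_command(
  steps=[40, 0, 0, 0.3, 0, 40, 0, 0, 0.25, 0, 40, 0, 0, 0.18, 0, 40, 0, 0, 0.12, 0, 40, 0, 0, 0.08, 0, 40, 0, 0, 0.04, 0, 40, 0, 0, 0, 0, 40, 0, 0, 0, 0],
)

```text
time: 20.7
eef_pos: [0.4836, 0.1865, 0.02]
tcp_rot: [0.992, -0.127, -0.003, 0.002]
contact_force: [-26.6, -4.4, 68.7]
opening: 0.578
finger_force: 82.9
```

Call:
arm_command(
  steps=[40, 0, 0, 0.03, 0, 40, 0, 0, 0.03, 0, 40, 0, 0, 0, 0, 40, 0, 0, 0, 0],
)

```text
time: 21.03
eef_pos: [0.4837, 0.1865, 0.0198]
tcp_rot: [0.992, -0.127, -0.003, 0.003]
contact_force: [-31.5, -5.3, 77.5]
opening: 0.572
finger_force: 87.1
```

Contact came 12 mm sooner than planned, so I'll back off and look.

Call:
arm_command(
  steps=[40, 0, 0, -0.4, 0, 40, 0, 0, -0.2, 0, 40, 0, 0, 0, 0],
)

```text
time: 21.28
eef_pos: [0.483, 0.1865, 0.0236]
tcp_rot: [0.992, -0.128, 0.002, -0.001]
contact_force: [-0.1, 0.3, -0.9]
opening: 0.573
finger_force: 46.8
```

```bash
python3 - <<'E'
from h import *
s=ctrl.get_state();print(s["eef_pos"],s["opening"],s["finger_force"],s["contact_force"])
im=ctrl.read_camera("side")[:,:,::-1]
x,y=(300,215);cv2.imwrite("pics/l8.png",cv2.resize(im[y-45:y+35,x-50:x+50],None,fx=7,fy=7,interpolation=cv2.INTER_CUBIC))
E
```

```text
[0.48299682 0.18652144 0.02361429] 0.5733744879508862 46.7845344543457 [-0.10378676  0.29825935 -0.88150492]
```

View pics/l8.png

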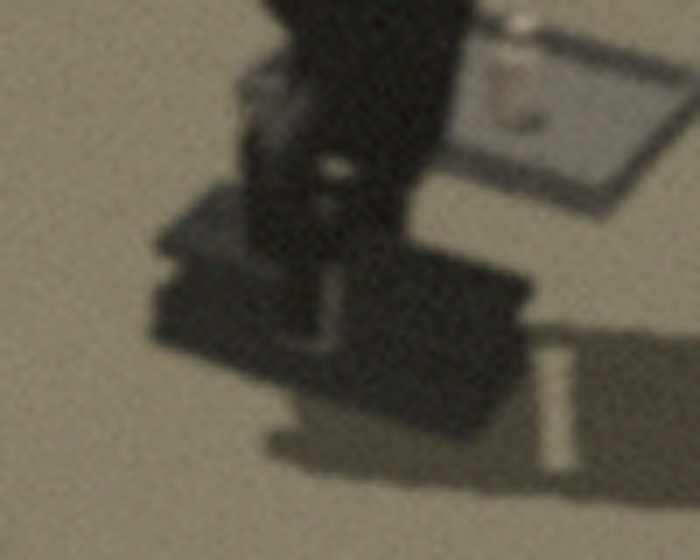

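Side view: the plate sits about 12 mm above the pile, with a gap at its left end near (273,208), and nothing else is in the way. Both plate and pile are 50 mm wide. The fingertips reach below the plate, so they most likely landed on the pile's edge. I'll put the plate back on the carrier at the known pose and regrip it higher.

Call:
arm_command(
  steps=[40, 0, 0, -0.3, 0, 40, 0, 0, -0.7, 0, 40, 0, 0, -0.8, 0, 40, 0, 0, -0.8, 0, 40, 0, 0, -0.8, 0, 40, 0, 0, -0.5, 0, 40, 0, 0, 0, -0.6, 40, 0, 0, 0, -0.8],
)

```text
time: 22.0
eef_pos: [0.482, 0.1862, 0.1197]
tcp_rot: [0.998, -0.057, 0.0, -0.0]
contact_force: [0.6, 0.6, -1.1]
opening: 0.571
finger_force: 46.8
```

Call:
arm_command(
  steps=[40, 0, 0, 0, -0.8, 40, 0, 0, 0, -0.8, 40, 0, 0, 0, -0.8, 40, 0, 0, 0, -0.8, 40, 0, 0, 0, -0.7, 40, 0, 0, 0, -0.28, 40, 0.15, -0.44, 0, 0, 40, 0.3, -0.88, 0, 0],
)

```text
time: 22.67
eef_pos: [0.4822, 0.2203, 0.1182]
tcp_rot: [0.989, 0.148, -0.001, 0.0]
contact_force: [1.0, 0.3, -1.3]
opening: 0.571
finger_force: 46.8
```

Call:
arm_command(
  steps=[40, 0.3, -0.88, 0, 0, 40, 0.3, -0.88, 0, 0, 40, 0.3, -0.88, 0, 0, 40, 0.3, -0.88, 0, 0, 40, 0.3, -0.88, 0, 0, 40, 0.3, -0.88, 0, 0, 40, 0.2, -0.6, 0, 0, 40, 0, 0, 0, 0],
)

```text
time: 23.33
eef_pos: [0.4861, 0.3792, 0.1188]
tcp_rot: [0.988, 0.151, -0.0, -0.0]
contact_force: [0.9, 0.3, -0.7]
opening: 0.573
finger_force: 46.8
```

```bash
python3 - <<'E'
from h import *
s=ctrl.get_state();p=s["eef_pos"];q=s["tcp_rot"];ps=2*np.arctan2(q[1],q[0]);print(p,np.degrees(ps),s["opening"])
d=np.array([.4887,.4189])-p[:2];c,n=np.cos(ps),np.sin(ps)
print("tx,ty units",(d@[c,n])/.025,(d@[n,-c])/.025,"spin",(ps-2*np.arctan2(.15,.989))/.1)
E
```

```text
[0.48605421 0.37923392 0.11877213] 17.417171076046234 0.5727572998557467
tx,ty units 0.5759040488562948 -1.4822182739360452 spin 0.02944607871720517
```

Move the rest and lower to about 0.055.

Call:
arm_command(
  steps=[40, 0.29, -0.74, 0, 0, 40, 0.29, -0.74, 0, 0, 40, 0, 0, 0.3, 0, 40, 0, 0, 0.7, 0, 40, 0, 0, 0.7, 0, 40, 0, 0, 0.5, 0, 40, 0, 0, 0.2, 0, 40, 0, 0, 0, 0],
)

```text
time: 24.0
eef_pos: [0.4884, 0.4145, 0.0571]
tcp_rot: [0.989, 0.15, -0.002, 0.001]
contact_force: [0.5, 0.8, -0.1]
opening: 0.573
finger_force: 46.9
```

Call:
arm_command(
  steps=[40, 0, 0, 0, 0, 40, 0, 0, 0, 0],
)

```text
time: 24.17
eef_pos: [0.4904, 0.4162, 0.0607]
tcp_rot: [0.989, 0.15, 0.001, -0.0]
contact_force: [-0.3, 0.5, -0.7]
opening: 0.573
finger_force: 46.9
```

Call:
arm_command(
  steps=[40, -0.03, -0.12, 0.2, 0, 40, 0, 0, 0.2, 0, 40, 0, 0, 0.1, 0, 40, 0, 0, 0.06, 0, 40, 0, 0, 0, 0, 40, 0, 0, 0, 0],
)

```text
time: 24.67
eef_pos: [0.4879, 0.4185, 0.0454]
tcp_rot: [0.989, 0.15, -0.0, 0.0]
contact_force: [0.0, 0.4, -0.7]
opening: 0.575
finger_force: 46.9
```

No early contact here, so the plate is level in the grip. Set it down, release, rise 9 mm and regrip.

Call:
arm_command(
  steps=[40, 0, 0, 0.04, 0, 40, 0, 0, 0.03, 0, 40, 0, 0, 0, 0, 60, 0, 0, 0, 0, 65, 0, 0, 0, 0, 70, 0, 0, 0, 0, 75, 0, 0, 0, 0, 75, 0, 0, 0, 0],
)

```text
time: 25.33
eef_pos: [0.4881, 0.4187, 0.044]
tcp_rot: [0.989, 0.15, 0.0, -0.0]
contact_force: [0.1, 0.3, 0.3]
opening: 0.75
finger_force: 0.0
```

Call:
arm_command(
  steps=[75, 0, 0, -0.2, 0, 75, 0, 0, -0.18, 0, 75, 0, 0, 0, 0, 75, 0, 0, 0, 0, 75, 0, 0, 0, 0],
)

```text
time: 25.75
eef_pos: [0.4881, 0.4187, 0.0536]
tcp_rot: [0.989, 0.15, 0.0, -0.0]
contact_force: [0.2, -1.0, -0.3]
opening: 0.746
finger_force: 0.0
```

Call:
arm_command(
  steps=[68, 0, 0, 0, 0, 62, 0, 0, 0, 0, 55, 0, 0, 0, 0, 45, 0, 0, 0, 0, 40, 0, 0, 0, 0, 40, 0, 0, 0, 0, 40, 0, 0, 0, 0],
)

```text
time: 26.33
eef_pos: [0.4882, 0.4187, 0.0534]
tcp_rot: [0.989, 0.15, 0.0, -0.0]
contact_force: [0.9, 1.1, 0.8]
opening: 0.567
finger_force: 46.7
```

Call:
arm_command(
  steps=[40, 0, 0, -0.2, 0, 40, 0, 0, -0.4, 0, 40, 0, 0, -0.6, 0, 40, 0, 0, -0.6, 0, 40, 0, 0, -0.6, 0, 40, 0, 0, -0.4, 0, 40, 0, 0, -0.1, 0, 40, 0, 0, 0, 0],
)

```text
time: 27.0
eef_pos: [0.4887, 0.4191, 0.1278]
tcp_rot: [0.989, 0.15, 0.001, -0.001]
contact_force: [0.1, -0.3, -1.3]
opening: 0.57
finger_force: 46.6
```

Call:
arm_command(
  steps=[40, 0, 0, 0, 0],
)

```text
time: 27.08
eef_pos: [0.4877, 0.4184, 0.1257]
tcp_rot: [0.989, 0.15, -0.0, 0.0]
contact_force: [0.7, 0.4, -1.1]
opening: 0.569
finger_force: 46.6
```

Call:
arm_command(
  steps=[40, -0.15, 0.44, 0, 0, 40, -0.3, 0.88, 0, 0, 40, -0.3, 0.88, 0, 0, 40, -0.3, 0.88, 0, 0, 40, -0.3, 0.88, 0, 0, 40, -0.3, 0.88, 0, 0, 40, -0.3, 0.88, 0, 0, 40, -0.3, 0.88, 0, 0],
)

```text
time: 27.75
eef_pos: [0.4821, 0.2423, 0.1245]
tcp_rot: [0.989, 0.15, -0.001, 0.0]
contact_force: [0.1, -0.5, -1.3]
opening: 0.567
finger_force: 46.6
```

Call:
arm_command(
  steps=[40, -0.3, 0.88, 0, 0, 40, -0.3, 0.88, 0, 0, 40, -0.15, 0.44, 0, 0, 40, 0, 0, 0, 0.5, 40, 0, 0, 0, 0.8, 40, 0, 0, 0, 0.8, 40, 0, 0, 0, 0.8, 40, 0, 0, 0, 0.8],
)

```text
time: 28.42
eef_pos: [0.4811, 0.1859, 0.125]
tcp_rot: [0.999, -0.036, -0.001, 0.0]
contact_force: [0.1, -0.5, -1.1]
opening: 0.57
finger_force: 46.7
```

Call:
arm_command(
  steps=[40, 0, 0, 0, 0.8, 40, 0, 0, 0, 0.8, 40, 0, 0, 0, 0.2, 40, 0, 0, 0.4, 0, 40, 0, 0, 0.7, 0, 40, 0, 0, 0.7, 0, 40, 0, 0, 0.7, 0, 40, 0, 0, 0.4, 0],
)

```text
time: 29.08
eef_pos: [0.4799, 0.1859, 0.0503]
tcp_rot: [0.992, -0.123, -0.002, 0.001]
contact_force: [-0.9, -0.6, -1.5]
opening: 0.573
finger_force: 46.7
```

Call:
arm_command(
  steps=[40, 0, 0, 0.2, 0, 40, 0, 0, 0, 0, 40, 0, 0, 0, 0, 40, 0, 0, 0, 0],
)

```text
time: 29.42
eef_pos: [0.4827, 0.1864, 0.0493]
tcp_rot: [0.992, -0.124, 0.001, -0.0]
contact_force: [0.1, -0.7, -1.4]
opening: 0.573
finger_force: 46.7
```

Call:
arm_command(
  steps=[40, 0, 0, 0.3, 0, 40, 0, 0, 0.3, 0, 40, 0, 0, 0.2, 0, 40, 0, 0, 0.15, 0, 40, 0, 0, 0.1, 0, 40, 0, 0, 0, 0, 40, 0, 0, 0, 0],
)

```text
time: 30.0
eef_pos: [0.4819, 0.1862, 0.022]
tcp_rot: [0.992, -0.124, 0.0, -0.0]
contact_force: [0.7, 0.3, -1.4]
opening: 0.568
finger_force: 46.7
```

Call:
arm_command(
  steps=[40, 0, 0, 0.03, 0, 40, 0, 0, 0, 0, 40, 0, 0, 0, 0],
)

```text
time: 30.25
eef_pos: [0.4819, 0.1863, 0.0214]
tcp_rot: [0.992, -0.124, 0.0, -0.0]
contact_force: [0.4, -0.4, -0.7]
opening: 0.569
finger_force: 46.7
```

Call:
arm_command(
  steps=[40, 0, 0, 0.03, 0, 40, 0, 0, 0, 0, 40, 0, 0, 0, 0],
)

```text
time: 30.5
eef_pos: [0.4819, 0.1863, 0.0212]
tcp_rot: [0.992, -0.124, -0.0, 0.0]
contact_force: [-2.1, -0.3, 4.9]
opening: 0.575
finger_force: 49.8
```

```bash
python3 - <<'E'
from plant import ctrl
s=ctrl.get_state();print(s["eef_pos"],s["contact_force"],s["wrist_torque"])
E
```

```text
[0.481935   0.18627804 0.02124662] [-2.11949132 -0.32475114  4.92704952] [-0.17310747  0.42045299 -0.03313254]
```

The fingertips touch the pile with the plate about 4 mm above it. I'll relieve the contact by 0.7 mm and release.

Call:
arm_command(
  steps=[40, 0, 0, -0.04, 0, 40, 0, 0, 0, 0, 66, 0, 0, 0, 0, 75, 0, 0, 0, 0, 80, 0, 0, 0, 0, 90, 0, 0, 0, 0, 90, 0, 0, 0, 0, 90, 0, 0, 0, 0],
)

```text
time: 31.17
eef_pos: [0.4818, 0.1862, 0.0215]
tcp_rot: [0.992, -0.124, 0.0, -0.0]
contact_force: [-0.0, -0.7, -0.7]
opening: 0.897
finger_force: 0.0
```

Call:
arm_command(
  steps=[90, 0, 0, -0.2, 0, 90, 0, 0, -0.4, 0, 90, 0, 0, -0.7, 0, 90, 0, 0, -0.8, 0, 90, 0, 0, -0.8, 0, 90, 0, 0, -0.8, 0, 90, 0, 0, -0.8, 0, 90, 0, 0, -0.5, 0],
)

```text
time: 31.83
eef_pos: [0.483, 0.1865, 0.1501]
tcp_rot: [0.992, -0.124, 0.002, -0.001]
contact_force: [0.3, -0.2, 0.7]
opening: 0.896
finger_force: 0.0
```

Call:
arm_command(
  steps=[90, 0, -1, -0.5, 0, 90, 0, -1, 0, 0, 90, 0, -1, 0, 0, 90, 0, -1, 0, 0, 90, 0, -1, 0, 0, 90, 0, -1, 0, 0, 90, 0, -1, 0, 0, 90, 0, -1, 0, 0],
)

```text
time: 32.5
eef_pos: [0.531, 0.3813, 0.1594]
tcp_rot: [0.992, -0.124, -0.0, 0.0]
contact_force: [-0.0, -0.3, -0.7]
opening: 0.902
finger_force: 0.0
```

```bash
python3 - <<'E'
from h import *
s=ctrl.get_state();print(s["eef_pos"],s["contact_force"],s["time"])
for n in("top","side"):
    im=ctrl.read_camera(n); cv2.imwrite(f"pics/end_{n}.png",im[:,:,::-1]); t=im.astype(int)
    o=cv2.imread(f"pics/{n}0.png").astype(int)
    if n=="top":
        for nm,a,x,y in(("before",o,275,224),("now",t,275,224)):
            g=((a.max(2)<70)&(a.max(2)>20)).astype(np.uint8);l=cv2.connectedComponents(g,connectivity=4)[1]
            m=l==l[y,x];print(nm,rect("top",m,.024),rect("top",m,.032),m.sum())
        d=(np.abs(t-o).max(2)>15).astype(np.uint8);c=cv2.connectedComponentsWithStats(d)
        for st,ce in zip(c[2][1:],c[3][1:]):
            if st[4]>12:print(st,ce.round(1))
        # holes: brightest blobs inside plate
        print("vial top ray",ray("top",(404,235),.051))
E
```

```text
[0.53097049 0.38133428 0.15940584] [-0.00194989 -0.25428106 -0.67198912] 32.5
before [481.6 184.7  52.5 131.5 -14.7] [481.5 185.3  52.1 130.5 -14.7] 955
now [480.2 185.6  52.1 133.1 -13.9] [480.1 186.1  51.7 132.  -13.9] 979
[ 0  0 17 19 75] [8.9 8.6]
[108   0  16  14  50] [114.8   7.2]
[     0      0    512    384 170474] [264.  190.3]
[122   4  11  14  49] [127.    9.5]
[ 51  33  31  38 129] [66.2 51.8]
[480  71   6   8  16] [483.4  74.9]
[480  80   7  10  29] [484.1  84.1]
[482  90   7  23  60] [484.6 100.6]
[117 156   4   4  15] [118.6 157.6]
[171 158   5   5  18] [173.2 160.3]
[ 88 163   4  12  23] [ 89.9 167.3]
[278 202   5   5  17] [280. 204.]
[270 241   4   5  13] [271.2 243.4]
[294 311  18   4  45] [302.5 312.6]
[ 21 381   7   3  13] [ 23.2 382.4]
vial top ray [ 0.44695395 -0.14686094  0.051     ]
```

```bash
python3 - <<'E'
from h import *
for n in("top","side"):
    a=cv2.imread(f"pics/end_{n}.png").astype(int).max(2)
    for nm,p in(("moved",[.4517,-.0184,.046]),("tray",[.5037,-.0648,.046])):
        x,y=proj(n,p).round().astype(int);w=a[y-6:y+7,x-6:x+7];j=np.unravel_index(w.argmax(),w.shape);print(n,nm,(x,y),w.max(),np.median(w),(x-6+j[1],y-6+j[0]))
print(ctrl.sign_off())
E
```

```text
top moved (np.int64(354), np.int64(234)) 146 103.0 (np.int64(354), np.int64(235))
top tray (np.int64(371), np.int64(214)) 147 100.0 (np.int64(371), np.int64(214))
side moved (np.int64(324), np.int64(174)) 158 121.0 (np.int64(324), np.int64(172))
side tray (np.int64(310), np.int64(165)) 157 133.0 (np.int64(309), np.int64(163))
the job is handed in; nothing more can be done
None
```

The job is handed in, result not yet known: by the cameras the vial stands in the tray and the plate lies on the pile within about 2 mm and 1°, after a first lowering hit the pile's edge (about 77 N at the wrist), a regrip and a release about 4 mm up; I viewed 11 pictures against the limit of 10.

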